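Zero the focus knob and present the flanged spindle to the inspection camera

ROBOT

A 6-joint arm with a two-finger parallel gripper is mounted at the origin on a cart in front of the work surface, level with it; the furniture and walls round the work are solid. World frame = base frame: x ahead of the robot, y to its left, z up, the work surface at z = 0. Lengths are in m, angles in degrees, forces in N, time in s.
With the tool pointing down it reaches from about 0.375 to 0.9 m from the base axis. Payload 3.1 kg.
Tool frame: the origin (TCP) lies on the centre line of the jaws, within the pads' length; the fingertips stand 22 mm ahead of it and the grasp point (between the pads) lies 3 mm ahead of it; z points along the fingers, y is the line along which they close (so a half turn about z gives the same grasp; the last joint's range is limited). The gripper opens to 87 mm and grips with 3 to 60 N. Pads are 19 mm wide; open, the fingers measure 117 mm over their backs; the gripper's body (75 mm by 190 mm) begins 51 mm behind the grasp point.
Start: joints at [-87.29, 30.224, 82.088, -0, 67.689, -10.227], TCP at [0.14, -0.609, 0.245] pointing down, gripper open.
Joint ranges: [-176.69, 176.69], [-43.24, 126.21], [12.49, 139.97], [-82, 262], [0, 151.66], [-163.58, 163.58]. Speed limits (degrees/s): [159.86, 159.86, 180, 180, 180, 180].

INTERFACE

Orientations are given as a 3x3 rotation matrix whose columns are the frame's x, y, z axes.
In Python, from rig import * gives the robot as it stands.
- The arm moves only by the shell command python3 -m jog 'ROWS'. ROWS is text: rows parted by semicolons, each of 7 numbers parted by spaces: the shift along the tool's x, y, z in mm, then the turn, a rotation vector about the tool's x, y, z in rad, then the finger opening in mm, from 0 to 87. In form: tx ty tz ax ay az fingers; .... A call has 1 to 12 rows; each row shifts and turns the commanded pose from where the row before left it, along the tool's axes as they then stand; what a row does not reach is not made up. A row lasts 1/8 s, in which the tool goes at most 62.5 mm and 10.7 degrees, less where a joint would pass 70% of its speed; a pose out of reach is approached as far as the arm can. A call with a gripper value outside its range is refused whole. The fingers move at their own pace and stop on an object; the grip force is fixed at half the most. Time passes only in rows, so rows that do not move let the fingers close. It gives the time, the measured TCP pose, the force, the opening and the grip force at its end, in the units of the state.
- read_state(): the state, without advancing time (a new reading comes with each control period).
- capture(name): name is "scene" or "top"; returns a dict with "color" (480x640x3 uint8, red, green, blue), "camera_matrix" (3x3 intrinsics, pixels), "distortion" ([k1, k2, p1, p2, k3] as OpenCV has them; the pictures are not rectified), "R" (3x3) and "t" (3): a world point X has camera coordinates R X + t. Camera axes: x right, y down, z forward; pixel columns grow to the right and rows downward; lengths in m; the calibration is good to about 2 mm. A picture is of the moment at which its call begins. There is no depth.
- hand_in(): hands the job in; it is judged then, once.
Trained networks look in the newest picture that a camera, given by its name, has taken for a name from the list of things; names that differ only in an ending like _2 or _b are one class to them, and where a whole thing is asked for, a point or a joint stands for the part that bears it (a point fixed in the world has none). Each returns a list of dicts, best first, with "conf" (0 to 1); they miss things now and then, are a little off and sometimes report something else, mostly with a low value. They report only what shows in the picture. A call takes as long as a camera call. They do not tell look-alikes from the thing itself.
- find_in(camera, target): "at" ([x, y, z] in m, in world coordinates, good to about 4 mm: the middle of the surface that is visible of it).
- trace(camera, target): "pixels" (480x640 bool, what is visible of it).
- place_of(camera, target): "at" ([x, y, z] in m, in world coordinates, good to about 4 mm: a listed point, or the origin of a listed thing).
The state is a dict: "time_s": time; "joint_positions": joint angles; "qvel": joint speeds; "tau": joint torques, N m; "position": TCP position; "tcp_rot": TCP orientation; "force": force on the tool from outside, world axes, zero at the start; "moment": the same for the moment, N m; "opening": opening from 0.0 (shut) to 1.0 (fully open); "grasp_force": force on a finger pad.
Only numpy, scipy, OpenCV 4.12 (cv2) and the standard library are available. Lean on these libraries where they do the work, as an engineer would, in place of code of your own. Each camera call takes 0.05 s, during which the arm holds its last target. There are 200 camera calls.

TASK

Turn the focus knob on the camera stand until its pointer is at the long zero mark and let go of it. Then lift the flanged spindle, not the plain pin beside it, out of the V-rest and hold it up level on the line of sight of the camera, with the flange squarely facing the lens, centred on it and 100 mm in front of it. Finish while still holding it steadily there, and leave the pin and the loose things on the bench where they lie.

Things in the scene. Friction and masses are not known exactly. Their poses are not given: they have to be found in the camera images.
- stand: fixed camera stand: dark steel plate 210 x 300 x 12 mm. Origin on the bench, 10 mm nearer the robot than the plate's centre; x away from the robot, y left, z up at yaw 0. A post at x +75, y -90 mm carries a grey camera (66 x 48 x 48 mm, top 224 mm up), whose black barrel (38 mm diameter) looks level along -x. The knob's axis is at x -40, y +90 mm
- lens (a point): centre of the lens' front rim, 200 mm above the bench, at local x 0, y -90 mm of the stand; axes as the stand's: the camera looks along -x
- focus (a point): the point in the air 100 mm straight in front of the lens, 200 mm above the bench, at local x -100, y -90 mm of the stand, where the centre of the flange's outer face belongs; axes as the stand's, x points from here to the lens
- focus_knob (a joint): angle of the focus knob (rad): 0 = pointer at the long zero mark, on the stand's -x side of the white dial (88 mm diameter, small marks each 0.2 rad); grows anticlockwise seen from above; stops at -1.7 and 1.1; stays where left (friction 0.04 N m). Starts between -1.3 and -0.5, pointer to the left of the mark seen from the robot
- knob_grip (a point): on the knob's axis, 47 mm above the bench, 1 mm below the top of the black grip bar: 12 mm wide, 46 mm long, its upright sides free from 24 to 48 mm above the bench, on a disc of 48 mm diameter. Turns with the knob: the bar lies along x, its pointed end with the white line (the pointer) towards -x
- rest: fixed wooden V-rest, foot 130 x 200 x 12 mm; origin on the bench under its centre. Two slots along its x at y +55 and -55 mm, one for the spindle, one for the pin (either way round): V-notches in two uprights 12 mm thick at x -42 and +42 mm, 64 mm high. Between the uprights the shafts lie bare over 72 mm, with 48 mm of air under their axis
- spindle: loose steel spindle, 146 mm, 0.2 to 0.4 kg: shaft 20 mm diameter, one end a flange of 36 mm diameter, 8 mm thick, the other a journal of 12 mm diameter. Origin on its axis, midway between the uprights at the start, 60 mm above the bench; x along the axis to the flange's outer face at +67 mm. At the start the flange points to the robot's left (+y, within 0.4 rad); grasp the shaft at the origin
- flange_face (a point): centre of the flange's outer face; axes as the spindle's, x points straight out of the face
- plain_pin: steel pin without flange, loose: same 20 mm shaft with a 12 mm journal at both ends, 154 mm long; lies in the other slot, to be left there; origin and x axis as the spindle's
- pencil: flat carpenter pencil, 169 mm long, loose bystander; origin under its centre
- hexkey: black L-shaped hex key, 98 mm long, loose bystander; origin under its centre
- sander: cork sanding block, 60 x 114 x 31 mm, loose bystander; origin under its centre
Mind the look-alikes: they are no part of the job. Leave any green look-alike of the spindle alone.

How it is judged (in metres and radians):
On the way, in this order (a step that is already met when the one before it is completed fails the run):
1. the knob's pointer is at the zero mark (within 0.1 rad) and the knob has been let go (value of joint focus_knob between -0.1 and 0.1 rad and contact force between the fingers and stand below 0.5 N), for 0.3 s.
2. the flanged spindle is lifted clear of the V-rest (height (world z) of spindle above 0.1 m and contact force between the fingers and spindle above 2 N), for 0.2 s.
At the end, for the whole second after the job is handed in: The spindle is held still by the fingers alone, its flange face centred within 14 mm of the point 100 mm in front of the lens, flange to the lens, axis within 0.13 rad of the line of sight; knob within 0.1 rad of zero; arm clear of the stand (value of joint focus_knob between -0.1 and 0.1 rad and distance between flange_face and focus below 0.014 m and angle between the x axis of spindle and the x axis of focus, either way round below 0.13 rad and x of spindle in the frame of stand below -0.13 m and height (world z) of spindle above 0.15 m and contact force between the fingers and spindle above 2 N and contact force between spindle and stand below 0.3 N and contact force between spindle and rest below 0.3 N and contact force between the arm and stand below 0.5 N and linear speed of spindle below 0.02 m/s and angular speed of spindle below 0.15 rad/s); the arm keeps its last pose, push and grip.
It fails at once if the plain pin was moved away (distance of plain_pin from where it was at the start of the episode above 0.02 m).
It fails at once if the pencil was moved away (distance of pencil from where it was at the start of the episode above 0.03 m).
It fails at once if the hex key was moved away (distance of hexkey from where it was at the start of the episode above 0.03 m).
It fails at once if the sanding block was moved away (distance of sander from where it was at the start of the episode above 0.03 m).
It also fails if it takes over 58 s, if anything falls off the work surface, if the arm or the gripper's body presses on something with over 40 N, if the wrist force passes 120 N, or if a joint passes its speed limit or range.

## Working session

There is one attempt and no reset: what is moved stays moved. The work goes in short steps, Python scripts to look and compute and a shell command to move; the robot and the scene stay as the last step left them, time stands still between calls to the robot, and variables do not carry over. Pictures are saved under pics/ and viewed, at most 10 in all, crops included, and the job is handed in when it is done.

```bash
mkdir -p pics; ls
python3 - <<'E'
from rig import *
import cv2,numpy as np
for n in ("scene","top"):
    c=capture(n); cv2.imwrite(f"pics/{n}0.png",c["color"][:,:,::-1])
    print(n,(-c["R"].T@c["t"]).round(3),c["camera_matrix"][0,0].round(0))
    for t in ("stand","lens","focus","knob_grip","rest","spindle","flange_face","plain_pin","pencil","hexkey","sander"):
        for d in place_of(n,t)[:3]:
            X=np.array(d["at"]);p,_=cv2.projectPoints(X[None],cv2.Rodrigues(c["R"])[0],c["t"],c["camera_matrix"],np.array(c["distortion"]))
            print(t,{k:(np.round(v,3).tolist()) for k,v in d.items()},p.ravel().round(0))
s=read_state();print(s["time_s"],s["tcp_rot"],s["position"])
E
```

```text
pics
scene [-0.268  0.625  1.097] 553.0
stand {'at': [0.636, -0.065, -0.005], 'conf': 0.93} [331. 252.]
lens {'at': [0.65, -0.15, 0.198], 'conf': 0.94} [352. 182.]
focus {'at': [0.603, 0.287, 0.06], 'conf': 0.49} [226. 301.]
knob_grip {'at': [0.584, 0.023, 0.049], 'conf': 0.75} [316. 262.]
rest {'at': [0.555, 0.279, 0.0], 'conf': 0.95} [241. 326.]
spindle {'at': [0.357, 0.13, 0.014], 'conf': 0.59} [337. 345.]
flange_face {'at': [0.596, 0.356, 0.067], 'conf': 0.84} [202. 314.]
flange_face {'at': [0.32, 0.186, 0.02], 'conf': 0.81} [328. 366.]
plain_pin {'at': [0.501, 0.273, 0.059], 'conf': 0.96} [253. 324.]
pencil {'at': [0.446, -0.069, -0.002], 'conf': 0.77} [376. 290.]
sander {'at': [0.756, 0.12, 0.001], 'conf': 0.66} [253. 255.]
top [0.337 0.005 1.416] 571.0
stand {'at': [0.639, -0.062, -0.001], 'conf': 0.65} [335. 218.]
lens {'at': [0.648, -0.153, 0.198], 'conf': 0.65} [380. 194.]
lens {'at': [0.548, -0.164, 0.203], 'conf': 0.42} [387. 238.]
focus {'at': [0.549, -0.163, 0.203], 'conf': 0.74} [387. 238.]
knob_grip {'at': [0.584, 0.022, 0.05], 'conf': 0.8} [302. 236.]
rest {'at': [0.585, 0.022, 0.047], 'conf': 0.24} [302. 236.]
spindle {'at': [0.356, 0.133, 0.013], 'conf': 0.84} [259. 332.]
spindle {'at': [0.602, 0.291, 0.061], 'conf': 0.71} [192. 230.]
flange_face {'at': [0.32, 0.186, 0.018], 'conf': 0.8} [237. 347.]
flange_face {'at': [0.595, 0.35, 0.065], 'conf': 0.74} [168. 234.]
plain_pin {'at': [0.504, 0.272, 0.06], 'conf': 0.86} [199. 271.]
hexkey {'at': [0.471, -0.352, -0.002], 'conf': 0.61} [452. 281.]
sander {'at': [0.76, 0.123, 0.002], 'conf': 0.85} [262. 173.]
1.2 [[ 9.74616578e-01  2.23880604e-01  1.06183984e-05]
 [ 2.23880604e-01 -9.74616578e-01 -1.76096761e-05]
 [ 6.40640219e-06  1.95399357e-05 -1.00000000e+00]] [ 0.13995618 -0.60910597  0.24455423]
```

View pics/scene0.png

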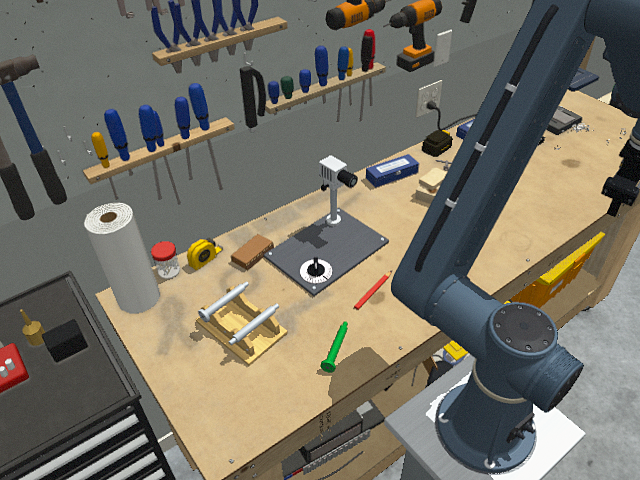

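View pics/top0.png

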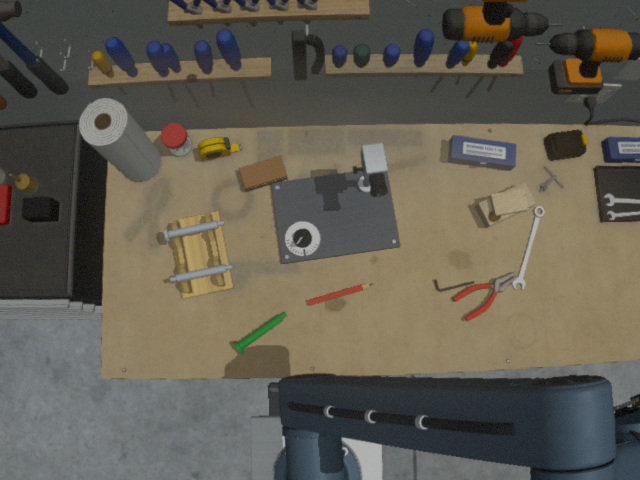

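In both pictures, the grey flanged spindle is in the far slot: top (192,230), with its flange on the left at (165,234). The plain pin is in the near slot at (199,271). The green look-alike lies on the bench at (259,332) and is not wanted. I'll confirm with one enlarged, metrically rectified crop of the rest and the knob.

```bash
cat > h.py <<'E'
from rig import *
import cv2,numpy as np
def proj(c,X):
    return cv2.projectPoints(np.asarray(X,float).reshape(-1,1,3),cv2.Rodrigues(c["R"])[0],c["t"],c["camera_matrix"],np.array(c["distortion"]))[0].reshape(-1,2)
def rect(c,o,yaw,z,hw,hh,s):
    "view from above of the plane z: image right = local -y, up = local +x; s px per mm"
    u,v=np.meshgrid(np.arange(-hw,hw,1/s),np.arange(-hh,hh,1/s))
    lx,ly=-v/1e3,-u/1e3
    C,S=np.cos(yaw),np.sin(yaw)
    P=np.stack([o[0]+C*lx-S*ly,o[1]+S*lx+C*ly,np.full_like(lx,z)],-1)
    m=proj(c,P).reshape(*u.shape,2).astype(np.float32)
    return cv2.remap(c["color"],m[...,0],m[...,1],cv2.INTER_CUBIC)[:,:,::-1].copy()
def unproj(c,px,z):
    n=cv2.undistortPoints(np.array(px,float).reshape(-1,1,2),c["camera_matrix"],np.array(c["distortion"])).reshape(-1,2)
    d=np.c_[n,np.ones(len(n))]@c["R"]; o=-c["R"].T@c["t"]
    return o+d*((z-o[2])/d[:,2])[:,None]
E
python3 - <<'E'
from h import *
loc={"stand":(0,0),"lens":(0,-.09),"knob_grip":(-.04,.09)}
A=[];B=[]
for n in("scene","top"):
    c=capture(n)
    for _ in range(1):
        for t in loc:
            d=place_of(n,t)
            if d: A.append(loc[t]);B.append(d[0]["at"][:2])
    # plate outline
    d=trace(n,"stand")
    if n=="top": T=c
    else: Sc=c
A=np.array(A);B=np.array(B)
a=A-A.mean(0);b=B-B.mean(0)
yaw=np.arctan2((a[:,0]*b[:,1]-a[:,1]*b[:,0]).sum(),(a*b).sum())
R=np.array([[np.cos(yaw),-np.sin(yaw)],[np.sin(yaw),np.cos(yaw)]])
o=B.mean(0)-R@A.mean(0)
print("yaw",yaw,"o",o,"resid mm",((B-(A@R.T+o))*1e3).round(1).tolist())
print("knob",R@loc["knob_grip"]+o,"focus",R@[-.1,-.09]+o)
k=R@loc["knob_grip"]+o
ims=[rect(c,k,yaw,z,32.5,50,4) for c,z in((T,.048),)]
spin=rect(T,(.555,.283),0,.06,67.5,100,4) if 0 else rect(T,(.56,.283),0,.06,100,90,2.2)
kn=cv2.resize(rect(T,k,yaw,.03,50,50,3.96),(396,396))
spin=cv2.resize(spin,(440,396))
cv2.imwrite("pics/crop1.png",np.hstack([spin[:, :400],kn]))
# corners of plate predicted, reproject
ov=T["color"][:,:,::-1].copy()
for lx in(-.095,.115):
    for ly in(-.15,.15):
        p=R@[lx,ly]+o; print("corner",proj(T,[*p,.012]).round(1),proj(Sc,[*p,.012]).round(1))
E
```

```text
yaw 0.1257100559527162 o [ 0.63630005 -0.06359901] resid mm [[0.2, -4.0], [-0.6, 2.0], [4.3, 2.0], [-1.2, -1.5], [-2.7, 1.5]]
knob [0.58533156 0.02067563] focus [ 0.54837329 -0.16542673]
corner [[401.1 245.6]] [[390.3 238.5]]
corner [[282.2 263.5]] [[315.1 293.3]]
corner [[386.5 165.8]] [[338.7 205.8]]
corner [[270.7 182.5]] [[263.8 253.5]]
```

View pics/crop1.png

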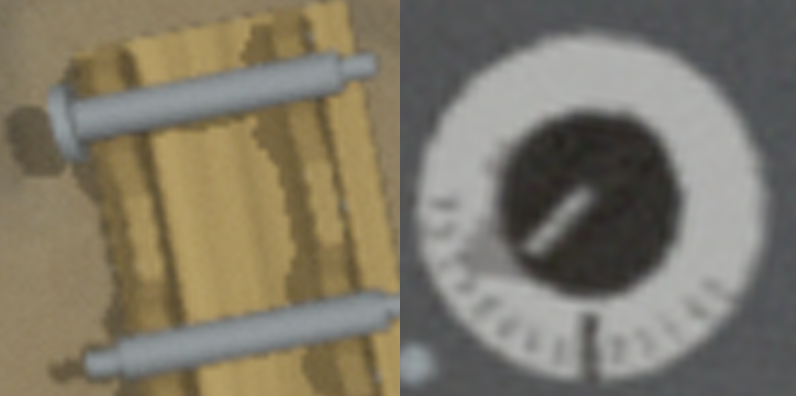

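The crop confirms it: the bar at crop (60..375, 120..65) has a wide flange on its left end and one thin journal, so it is the spindle. The lower bar has two thin journals, so it is the pin. The knob's white pointer line is left of the long mark (590,350) by roughly 45°. Next I'll refine the dial centre, the pointer angle and the spindle axis numerically.

```bash
cat >> h.py <<'E'
YAW=.1257
def go(pos,yawx):
    "shift in current tool axes (mm) and turn about tool z (rad) to reach TCP pos with tool x at world yaw yawx (deg)"
    s=read_state();R=np.array(s["tcp_rot"])
    d=R.T@(np.array(pos)-s["position"])*1e3
    y=np.degrees(np.arctan2(R[1,0],R[0,0]))
    print("shift",d.round(1),"turn az",np.radians(-((yawx-y+180)%360-180)).round(3),"yaw",y.round(2),"tilt z",R[:,2].round(3))
E
python3 - <<'E'
from h import *
K=np.array([.5853,.0207])
for n in("top","scene"):
    c=capture(n)
    s=4
    # dial: white blob on plane z
    im=rect(c,K,YAW,.014,60,60,s); hsv=cv2.cvtColor(im,cv2.COLOR_BGR2HSV)
    m=((hsv[...,2]>120)&(hsv[...,1]<60)).astype(np.uint8)
    cn=max(cv2.findContours(m,cv2.RETR_EXTERNAL,cv2.CHAIN_APPROX_NONE)[0],key=cv2.contourArea)
    (e,ax,an)=cv2.fitEllipse(cv2.convexHull(cn)); l=np.array([-(e[1]/s-60),-(e[0]/s-60)])
    R=np.array([[np.cos(YAW),-np.sin(YAW)],[np.sin(YAW),np.cos(YAW)]])
    kc=K+R@l/1e3; print(n,"dial axes mm",np.array(ax)/s,"centre",kc.round(4))
    im=rect(c,kc,YAW,.048,22,22,8); g=im.min(2); yy,xx=np.mgrid[:g.shape[0],:g.shape[1]]
    cx=g.shape[1]/2
    mm=((g>90)&(np.hypot(xx-cx,yy-cx)<21*8)).astype(np.uint8)
    nl,lab,st,ce=cv2.connectedComponentsWithStats(mm)
    for i in range(1,nl):
        if 150<st[i,4]<8000:
            p=np.c_[xx[lab==i],yy[lab==i]].astype(float);q=p.mean(0);w,v=np.linalg.eigh(np.cov(p.T));d=v[:,1]
            if d@(q-cx)<0:d=-d
            print("  line area mm2",st[i,4]/64,"len mm",4*np.sqrt(w[::-1]*.75/4*4/4)/8,"mid mm",((q-cx)/8).round(1),"angle(rad, neg=left)",np.arctan2(d[0],d[1]).round(3),"from centre",np.arctan2(*(q-cx)).round(3))
    tr=trace(n,"spindle")
    for d in tr:
        ys,xs=np.nonzero(d["pixels"]); P=unproj(c,np.c_[xs,ys],.062)[:,:2]
        r=cv2.minAreaRect(P.astype(np.float32)*1e3); w,v=np.linalg.eigh(np.cov(P.T))
        a=v[:,1]*np.sign(v[1,1]); t=(P-P.mean(0))@a
        print("  spindle",d["conf"],len(xs),"px",xs.mean().round(),ys.mean().round(),"rect",np.round(r[0]),np.round(r[1],1),"ends",(P.mean(0)+a*t.min()).round(3),(P.mean(0)+a*t.max()).round(3),"yaw",np.degrees(np.arctan2(a[1],a[0])).round(1))
    for d in place_of(n,"spindle"): print("  place",np.round(d["at"],3),d["conf"])
    for t in("flange_face","rest"):
        for d in place_of(n,t): print("  ",t,np.round(d["at"],3),d["conf"])
go([.5853,.0207,.26],-38)
E
```

```text
top dial axes mm [88.61823273 89.50853729] centre [0.5856 0.0224]
  line area mm2 116.203125 len mm [18.79223782  6.45701072] mid mm [  1.4 -16. ] angle(rad, neg=left) -1.734 from centre 3.057
  line area mm2 87.96875 len mm [9.15311497 2.38006127] mid mm [-7.8  8.9] angle(rad, neg=left) -0.749 from centre -0.721
  spindle 0.97 490 px 258.0 333.0 rect [353. 122.] [ 31.9 139. ] ends [0.397 0.067] [0.318 0.181] yaw 124.5
  spindle 0.67 503 px 191.0 229.0 rect [602. 285.] [ 34.4 150.1] ends [0.621 0.211] [0.593 0.359] yaw 100.8
  place [0.606 0.29  0.062] 0.94
  place [0.354 0.133 0.016] 0.72
   flange_face [0.319 0.186 0.017] 0.8
   flange_face [0.596 0.354 0.06 ] 0.72
   flange_face [ 0.637 -0.06  -0.002] 0.42
   flange_face [ 0.555  0.272 -0.001] 0.28
   rest [0.555 0.276 0.   ] 0.83
   rest [0.584 0.022 0.051] 0.67
scene dial axes mm [90.78285217 95.50969696] centre [0.5879 0.0235]
  line area mm2 95.703125 len mm [8.6393456  2.69114218] mid mm [-8.3  8.8] angle(rad, neg=left) -0.732 from centre -0.758
  spindle 0.64 536 px 222.0 301.0 rect [611. 291.] [ 42.5 156. ] ends [0.624 0.214] [0.59  0.366] yaw 102.7
  spindle 0.59 478 px 334.0 350.0 rect [334. 157.] [ 34.  147.4] ends [0.372 0.094] [0.289 0.215] yaw 124.2
  place [0.358 0.132 0.015] 0.86
  place [0.606 0.29  0.062] 0.66
   flange_face [0.595 0.354 0.062] 0.66
   flange_face [0.32  0.189 0.018] 0.63
   rest [0.556 0.278 0.001] 0.75
   rest [ 0.76   0.119 -0.002] 0.38
shift [ 575.  -514.1  -15.5] turn az 0.889 yaw 12.94 tilt z [ 0. -0. -1.]
```

```bash
python3 -m jog '0 0 -16 0 0 0 50; 41 -37 0 0 0 0 50; 41 -37 0 0 0 0 50; 41 -37 0 0 0 0 50; 41 -37 0 0 0 0 50; 41 -37 0 0 0 0 50; 41 -37 0 0 0 0 50; 41 -37 0 0 0 0 50; 41 -37 0 0 0 0 50; 41 -37 0 0 0 0 50; 41 -37 0 0 0 0 50; 41 -37 0 0 0 0 50'
python3 -m jog '41 -37 0 0 0 0 50; 41 -37 0 0 0 0 50; 0 0 0 0 0 0.168 50; 0 0 0 0 0 0.168 50; 0 0 0 0 0 0.168 50; 0 0 0 0 0 0.168 50; 0 0 0 0 0 0.168 50; 0 0 0 0 0 0 50; 0 0 0 0 0 0 50'
python3 - <<'E'
from h import *
go([.586,.022,.05],-35.2)
E
```

```text
time_s: 3.7
position: [0.49, -0.1102, 0.262]
tcp_rot: [[0.975, 0.224, 0.003], [0.224, -0.975, -0.001], [0.002, 0.002, -1.0]]
force: [0.9, -1.0, 0.2]
opening: 0.581
grasp_force: 0.0
time_s: 4.82
position: [0.552, -0.021, 0.2612]
tcp_rot: [[0.819, -0.574, 0.001], [-0.574, -0.819, -0.0], [0.001, -0.0, -1.0]]
force: [0.7, -0.1, 0.2]
opening: 0.578
grasp_force: 0.0
shift [  2.9 -54.7 211.2] turn az 0.003 yaw -35.06 tilt z [ 0.001 -0.    -1.   ]
```

```bash
python3 -m jog '3 -30 0 0 0 0 45; 0 -25 0 0 0 0 45; 0 0 40 0 0 0 45; 0 0 40 0 0 0 45; 0 0 40 0 0 0 45; 0 0 30 0 0 0 45; 0 0 0 0 0 0 45; 0 0 0 0 0 0 45'
python3 - <<'E'
from h import *
go([.586,.022,.05],-35.2)
E
```

```text
time_s: 5.82
position: [0.5869, 0.0221, 0.1116]
tcp_rot: [[0.818, -0.576, 0.002], [-0.576, -0.818, -0.0], [0.002, -0.001, -1.0]]
force: [-0.3, 0.9, -0.3]
opening: 0.519
grasp_force: 0.0
shift [-0.8  0.6 61.6] turn az 0.001 yaw -35.15 tilt z [ 0.002 -0.    -1.   ]
```

```bash
python3 -m jog '-1 0 30 0 0 0 45; 0 0 20 0 0 0 45; 0 0 11 0 0 0 45; 0 0 0 0 0 0 45; 0 0 0 0 0 0 5; 0 0 0 0 0 0 5; 0 0 0 0 0 0 5; 0 0 0 0 0 0 5; 0 0 0 0 0 0 5; 0 0 0 0 0 0 5'
```

```text
time_s: 7.08
position: [0.5852, 0.0228, 0.0497]
tcp_rot: [[0.817, -0.576, 0.0], [-0.576, -0.817, -0.0], [0.0, -0.0, -1.0]]
force: [-0.0, -0.0, 2.8]
opening: 0.134
grasp_force: 30.0
```

Opening is 11.7 mm on the 12 mm bar, so it is gripped. Turning it anticlockwise now.

```bash
python3 -m jog '0 0 0 0 0 -0.148 5; 0 0 0 0 0 -0.148 5; 0 0 0 0 0 -0.148 5; 0 0 0 0 0 -0.148 5; 0 0 0 0 0 -0.148 5; 0 0 0 0 0 0 5; 0 0 0 0 0 0 5; 0 0 0 0 0 0 45; 0 0 0 0 0 0 45; 0 0 0 0 0 0 45;0 0 -30 0 0 0 45;0 0 -40 0 0 0 45'
python3 -m jog '0 0 -50 0 0 0 80; 0 0 -50 0 0 0 80; -60 0 0 0 0 0 80; -60 0 0 0 0 0 80; -40 0 0 0 0 0 80; 0 0 0 0 0 0 80'
python3 - <<'E'
from h import *
c=capture("top"); cv2.imwrite("pics/knob2.png",np.hstack([rect(c,(.586,.022),YAW,z,48,50,4) for z in(.048,.014)]))
go([.606,.290,.2],100.5)
E
```

```text
time_s: 8.57
position: [0.5841, 0.0233, 0.119]
tcp_rot: [[0.992, 0.125, -0.003], [0.125, -0.992, 0.001], [-0.003, -0.001, -1.0]]
force: [-0.2, 0.4, 0.9]
opening: 0.504
grasp_force: 0.0
time_s: 9.32
position: [0.4225, 0.0036, 0.2194]
tcp_rot: [[0.992, 0.124, -0.004], [0.124, -0.992, 0.001], [-0.003, -0.002, -1.0]]
force: [0.5, -0.2, 0.3]
opening: 0.917
grasp_force: 0.0
shift [ 214.8 -262.3   20. ] turn az -1.629 yaw 7.15 tilt z [ 0.  0. -1.]
```

View pics/knob2.png

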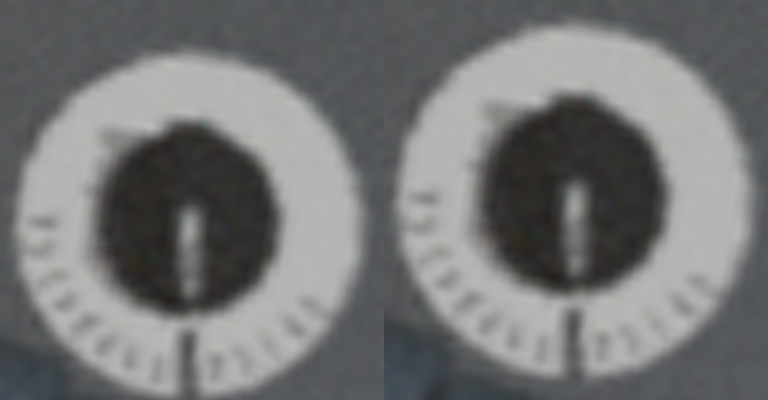

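The pointer line (190,210–295) now points straight at the long zero mark (188,365), well within tolerance. Next is the spindle.

```bash
python3 -m jog '36 -44 0 0 0 0 80; 36 -44 0 0 0 0 80; 36 -44 0 0 0 0 80; 36 -44 0 0 0 0 80; 36 -44 0 0 0 0 80; 35 -42 0 0 0 0 80; 0 0 0 0 0 -0.163 80; 0 0 0 0 0 -0.163 80; 0 0 0 0 0 -0.163 80; 0 0 0 0 0 -0.163 80; 0 0 0 0 0 -0.163 80; 0 0 0 0 0 -0.163 80'
python3 -m jog '0 0 0 0 0 -0.163 80; 0 0 0 0 0 -0.163 80; 0 0 0 0 0 -0.163 80; 0 0 0 0 0 -0.163 80; 0 0 0 0 0 0 80; 0 0 0 0 0 0 80'
python3 - <<'E'
from h import *
go([.606,.290,.063],100.5)
for n in("top","scene"):
    capture(n)
    for t in("spindle","flange_face"):
        for d in place_of(n,t):
            if d["at"][0]>.5: print(n,t,np.round(d["at"],3),d["conf"])
E
```

```text
time_s: 10.88
position: [0.6082, 0.2908, 0.2191]
tcp_rot: [[0.445, 0.895, 0.001], [0.895, -0.445, 0.001], [0.001, 0.001, -1.0]]
force: [-0.1, -0.4, 0.5]
opening: 0.921
grasp_force: 0.0
time_s: 11.62
position: [0.6074, 0.2902, 0.2193]
tcp_rot: [[-0.182, 0.983, 0.0], [0.983, 0.182, 0.0], [0.0, 0.001, -1.0]]
force: [0.2, 0.1, -0.5]
opening: 0.915
grasp_force: 0.0
shift [ 1.000e-01 -1.500e+00  1.563e+02] turn az -0.0 yaw 100.48 tilt z [ 0.  0. -1.]
top spindle [0.604 0.293 0.064] 0.71
scene spindle [0.602 0.287 0.059] 0.81
scene flange_face [0.593 0.357 0.065] 0.7
```

```bash
python3 -m jog '1 -2 40 0 0 0 80; 0 0 40 0 0 0 80; 0 0 40 0 0 0 80; 0 0 20 0 0 0 80; 0 0 16 0 0 0 80; 0 0 0 0 0 0 80; 0 0 0 0 0 0 8; 0 0 0 0 0 0 8; 0 0 0 0 0 0 8; 0 0 0 0 0 0 8; 0 0 0 0 0 0 8; 0 0 0 0 0 0 8'
python3 -m jog '0 0 0 0 0 0 8; 0 0 0 0 0 0 8; 0 0 0 0 0 0 8'
python3 - <<'E'
from h import *
go([.606,.290,.063],100.5)
E
```

```text
time_s: 13.42
position: [0.6046, 0.2903, 0.0635]
tcp_rot: [[-0.184, 0.983, -0.0], [0.983, 0.184, 0.0], [0.0, -0.0, -1.0]]
force: [0.4, -0.0, 0.8]
opening: 0.318
grasp_force: 0.0
time_s: 13.8
position: [0.6066, 0.2906, 0.0641]
tcp_rot: [[-0.184, 0.983, 0.004], [0.983, 0.184, 0.001], [0.0, 0.005, -1.0]]
force: [5.8, 0.9, -0.6]
opening: 0.221
grasp_force: 30.0
shift [-0.5 -0.7  1.1] turn az 0.002 yaw 100.59 tilt z [ 0.004  0.001 -1.   ]
```

```bash
python3 -m jog '0 0 -10 0 0 0 8; 0 0 -20 0 0 0 8; 0 0 -20 0 0 0 8; 0 0 -30 0 0 0 8; 0 0 -30 0 0 0 8; 0 0 -30 0 0 0 8; 0 0 -10 0 0 0 8; 0 0 0 0 0 0 8; 0 0 0 0 0 0 8; 0 0 0 0 0 0 8'
python3 - <<'E'
from h import *
f=np.array([.549,-.1635]);R=np.array([[np.cos(YAW),-np.sin(YAW)],[np.sin(YAW),np.cos(YAW)]])
o=np.array([.586,.022])-R@[-.04,.09]; f2=o+R@[-.1,-.09]; print("focus",f2)
g=f2-R@[.067,0]; print("grasp target",g, "via", g-R@[.07,0])
go([.45,.1,.21],100.5); go([*(g-R@[.05,0]),.21],100.5)
for n in("top","scene"):
    capture(n)
    for t in("spindle","flange_face"):
        for d in place_of(n,t):
            if d["at"][0]>.5: print(n,t,np.round(d["at"],3),d["conf"])
E
```

```text
time_s: 15.05
position: [0.6038, 0.29, 0.2119]
tcp_rot: [[-0.184, 0.983, -0.003], [0.983, 0.184, -0.001], [-0.0, -0.003, -1.0]]
force: [0.9, -0.4, -4.0]
opening: 0.221
grasp_force: 30.0
focus [ 0.54903985 -0.16410198]
grasp target [ 0.48256847 -0.17250172] via [ 0.41312076 -0.18127757]
shift [-158.5 -186.1    2.6] turn az 0.002 yaw 100.6 tilt z [-0.003 -0.001 -1.   ]
shift [-429.4 -254.1    2.9] turn az 0.002 yaw 100.6 tilt z [-0.003 -0.001 -1.   ]
top spindle [0.603 0.29  0.211] 0.53
scene spindle [0.602 0.29  0.207] 0.7
scene flange_face [0.594 0.359 0.211] 0.5
```

```bash
python3 -m jog '-18 -10 0 0 0 0 8; -36 -21 0 0 0 0 8; -40 -24 0 0 0 0 8; -40 -24 0 0 0 0 8; -40 -24 0 0 0 0 8; -40 -24 0 0 0 0 8; -40 -24 0 0 0 0 8; -40 -24 0 0 0 0 8; -40 -24 0 0 0 0 8; -40 -24 0 0 0 0 8; -36 -21 0 0 0 0 8; -18 -10 0 0 0 0 8'
python3 -m jog '0 0 0 0 0 0.08 8; 0 0 0 0 0 0.15 8; 0 0 0 0 0 0.15 8; 0 0 0 0 0 0.15 8; 0 0 0 0 0 0.15 8; 0 0 0 0 0 0.15 8; 0 0 0 0 0 0.15 8; 0 0 0 0 0 0.15 8; 0 0 0 0 0 0.15 8; 0 0 0 0 0 0.15 8; 0 0 0 0 0 0.13 8; 0 0 0 0 0 0.07 8'
python3 - <<'E'
from h import *
go([.4826,-.1725,.203],7.2)
E
```

```text
time_s: 16.85
position: [0.4335, -0.1795, 0.2141]
tcp_rot: [[-0.182, 0.983, 0.001], [0.983, 0.182, -0.001], [-0.002, 0.001, -1.0]]
force: [0.0, 0.6, -3.0]
opening: 0.219
grasp_force: 30.0
time_s: 18.35
position: [0.434, -0.1774, 0.214]
tcp_rot: [[0.992, 0.123, 0.001], [0.123, -0.992, -0.001], [0.001, 0.001, -1.0]]
force: [-0.0, 0.2, -3.4]
opening: 0.219
grasp_force: 30.0
shift [48.8  1.1 11. ] turn az -0.003 yaw 7.05 tilt z [ 0.001 -0.001 -1.   ]
```

```bash
python3 -m jog '10 0 3 0 0 0 8; 15 1 4 0 0 0 8; 15 0 4 0 0 0 8; 8 0 0 0 0 0 8; 0 0 0 0 0 0 8; 0 0 0 0 0 0 8'
python3 - <<'E'
from h import *
go([.4826,-.1725,.203],7.2)
for n in("top","scene"):
    c=capture(n)
    for t in("spindle","flange_face","lens","focus","knob_grip"):
        for d in place_of(n,t)[:3]: print(n,t,np.round(d["at"],3),d["conf"])
    if n=="scene":
        u,v=proj(c,[.52,-.165,.2])[0].astype(int); print(u,v)
        cv2.imwrite("pics/hold.png",cv2.resize(c["color"][v-60:v+60,u-80:u+80,::-1],None,fx=5,fy=5,interpolation=cv2.INTER_CUBIC))
E
```

```text
time_s: 19.1
position: [0.481, -0.1719, 0.2024]
tcp_rot: [[0.992, 0.126, -0.001], [0.126, -0.992, 0.0], [-0.001, -0.0, -1.0]]
force: [-0.1, -0.3, -4.4]
opening: 0.217
grasp_force: 30.0
shift [ 1.5  0.8 -0.6] turn az 0.0 yaw 7.23 tilt z [-0.001  0.    -1.   ]
top lens [ 0.648 -0.157  0.2  ] 0.75
top focus [ 0.548 -0.164  0.201] 0.76
top knob_grip [0.587 0.022 0.049] 0.64
scene spindle [0.358 0.132 0.015] 0.66
scene flange_face [0.318 0.186 0.016] 0.61
scene knob_grip [0.587 0.019 0.046] 0.51
scene knob_grip [0.553 0.281 0.002] 0.4
388 202
```

View pics/hold.png

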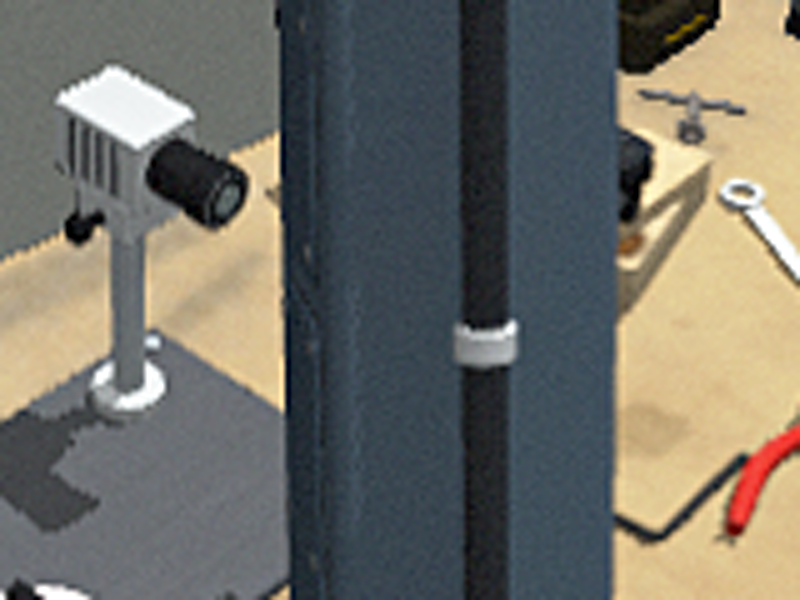

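The arm hides the spindle in the scene view. The lens is visible at crop (230,195), with the camera undisturbed. I'll check the top view instead.

Run:
```python
from h import *
c=capture("top")
im=rect(c,(.586,-.164),YAW,.2,90,110,3.3)
cv2.imwrite("pics/hold2.png",im[:600]); print(im.shape)
```

```text
(726, 594, 3)
```

View pics/hold2.png

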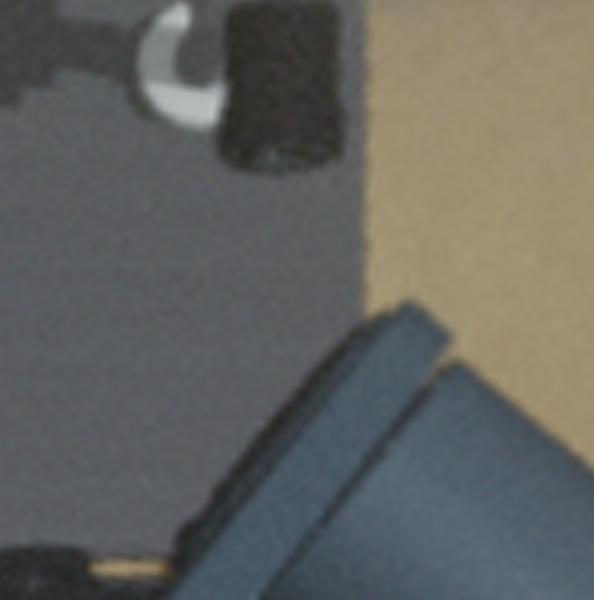

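The barrel axis at column 280 lies within about 1 mm of the computed line of sight, but the forearm hides the spindle here. I'll shift sideways briefly to check its pitch and how far it sticks out along the axis.

```bash
python3 -m jog '-15 -15 0 0 0 0 8; -15 -35 0 0 0 0 8; 0 -45 0 0 0 0 8; 0 -45 0 0 0 0 8; 0 -45 0 0 0 0 8; 0 -45 0 0 0 0 8; 0 -35 0 0 0 0 8; 0 -15 0 0 0 0 8; 0 0 0 0 0 0 8; 0 0 0 0 0 0 8'
python3 - <<'E'
from h import *
s=read_state();Rt=np.array(s["tcp_rot"]);p=np.array(s["position"]);g=p+Rt[:,2]*.003
print(p.round(4)); ims=[]
for n in("top","scene"):
    c=capture(n)
    for t in("spindle","flange_face"):
        for d in place_of(n,t)[:3]: print(n,t,np.round(d["at"],3),d["conf"],"rel tool",(Rt.T@(np.array(d["at"])-g)*1e3).round(1))
    im=c["color"][:,:,::-1].copy()
    q=proj(c,[g+Rt[:,0]*x for x in(-.079,.067)]); print(n,q.round(1))
    u,v=q.mean(0).astype(int)
    ims.append(cv2.resize(im[v-50:v+50,u-40:u+40],None,fx=5,fy=5,interpolation=cv2.INTER_CUBIC))
    for e in q: 
        cv2.drawMarker(ims[-1],tuple(int(a) for a in ((e-[u-40,v-50])*5+2)),(0,0,255),0,14,1)
cv2.imwrite("pics/chk.png",np.hstack(ims))
go([.4825,-.1722,.203],7.2)
E
```

```text
time_s: 21.0
position: [0.4171, 0.1011, 0.2026]
tcp_rot: [[0.992, 0.125, 0.001], [0.125, -0.992, -0.0], [0.001, 0.001, -1.0]]
force: [0.1, -0.1, -3.1]
opening: 0.221
grasp_force: 30.0
[0.4171 0.1011 0.2026]
top spindle [0.355 0.133 0.016] 0.63 rel tool [-57.3 -39.5 183.3]
top spindle [ 0.759  0.12  -0.001] 0.16 rel tool [341.6  24.2 200.5]
top flange_face [ 0.639 -0.06  -0.002] 0.54 rel tool [199.6 186.9 202.3]
top [[270.6 338.6]
 [261.2 270.8]]
scene spindle [0.411 0.096 0.2  ] 0.8 rel tool [-6.4  3.8 -0.7]
scene spindle [0.359 0.132 0.015] 0.8 rel tool [-53.8 -38.2 184.8]
scene flange_face [0.322 0.187 0.015] 0.57 rel tool [-83.4 -97.  184.6]
scene [[356.8 290.1]
 [310.9 256.6]]
shift [ 31.3 279.5  -0.4] turn az -0.001 yaw 7.13 tilt z [-0. -0. -1.]
```

View pics/chk.png

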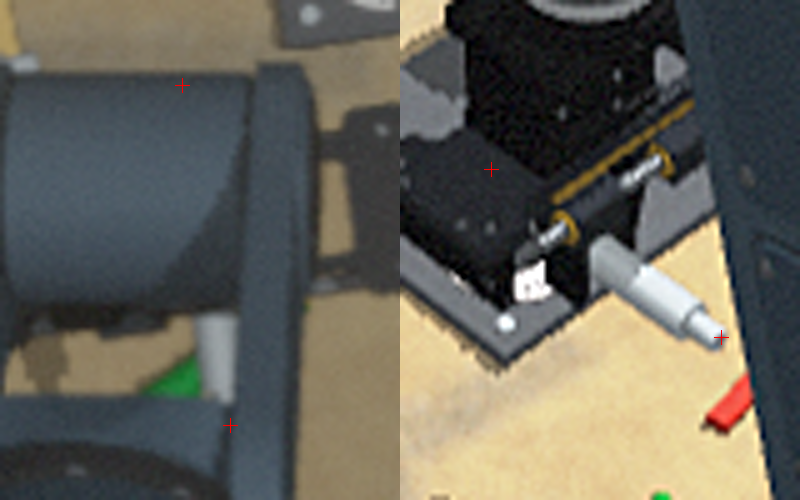

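In the right panel, the journal's tip (717,338) lies within about 1 px of its predicted mark (721,337). So the spindle is level and centred in the grip, and I can return and hand in.

```bash
python3 -m jog '0 15 0 0 0 0 8; 0 35 0 0 0 0 8; 0 45 0 0 0 0 8; 0 45 0 0 0 0 8; 0 45 0 0 0 0 8; 0 45 0 0 0 0 8; 6 30 0 0 0 0 8; 12 15 0 0 0 0 8; 9 5 0 0 0 0 8; 4 0 0 0 0 0 8; 0 0 0 0 0 0 8; 0 0 0 0 0 0 8'
python3 -m jog '0 0 0 0 0 0 8; 0 0 0 0 0 0 8; 0 0 0 0 0 0 8; 0 0 0 0 0 0 8'
python3 - <<'E'
from h import *
go([.4825,-.1722,.203],7.2)
E
```

```text
time_s: 22.8
position: [0.4818, -0.1711, 0.2025]
tcp_rot: [[0.992, 0.127, -0.001], [0.127, -0.992, 0.001], [-0.001, -0.001, -1.0]]
force: [0.3, 0.4, -3.0]
opening: 0.223
grasp_force: 30.0
time_s: 23.3
position: [0.4824, -0.172, 0.2026]
tcp_rot: [[0.992, 0.125, 0.0], [0.125, -0.992, -0.0], [0.0, 0.0, -1.0]]
force: [0.4, -0.5, -2.8]
opening: 0.216
grasp_force: 30.0
shift [ 0.1  0.2 -0.4] turn az 0.0 yaw 7.21 tilt z [ 0. -0. -1.]
```

```bash
python3 -c "
from rig import *
print(hand_in())"
```

```text
the job is handed in; nothing more can be done
None
```

The job is handed in, with no verdict returned: the knob pointer was at the zero mark when checked after letting go, and by my measurements the spindle is held level with its flange face within a few millimetres of the point 100 mm in front of the lens.

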